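# Load the pressure cell and start the purge

## Task

Swing the clear guard of the station wide open, stand the pressure cell upright in its nest with the side port pointing straight into the mouth of the vent tube, and lower the guard fully closed over it. Only when the guard is closed, pull the blue gas knob out to its middle click (purge) and let go of it there; never let it go past that towards the full-pressure click. Do not move or knock over anything else on the bench.

Things in the scene. Friction and masses are not known exactly. Their poses are not given: they have to be found in the camera images.
- nest (a point): Centre of the station's nest floor, 16 mm above the bench. x points to the back of the station, y to its left, z up. The cell's foot stands here between three brass lugs 8 mm high, inner faces 34 mm from the centre (4 mm free round the foot). The steel vent tube lies level behind it: its dark round mouth (29 mm) is 62 mm behind the centre and 27 mm above the nest floor, level with the cell's port.
- station: The fixed station, placed and turned anew each time; origin on the bench under the nest centre, axes as the nest's. Grey base plate 200 x 200 mm, x -88 to +112 mm. Clear walls 5 mm thick round the nest, tops 112 mm above the bench; inner faces 65 mm in front (-x), 85 mm behind, 85 mm to either side.
- guard_bar (a point): Middle of the guard's round black bar handle, 10 mm thick, 90 mm long along the station's y, 195 mm from the hinge in the plane of the guard, 114 mm above the bench when closed. 33 mm clear between bar and panel edge, its end arms 45 mm either side. Pinched across from above, the round bar turns between the fingers as the guard swings.
- guard_hinge (a point): Middle of the guard's hinge axis, level along the station's y, 93.5 mm behind the nest centre, 114.5 mm above the bench. The guard is a flat clear panel, 162 x 182 x 4 mm with yellow edges, lying on top of the walls when closed; its hinge is at the rear, its bar at the front.
- guard (a joint): Angle of the guard: 0 closed and level, growing as its front swings up and back, 1.57 upright, 1.75 leaning back on its stop. The hinge is stiff (0.4 N m): it stays wherever left and must be brought all the way down by hand. It may start ajar (up to 0.3). Room above the nest needs it upright or beyond.
- cell_mid (a point): The loose pressure cell, 86 mm high: the point is on its axis 43 mm above its foot. Steel body 60 mm across, cap 66 mm across with its bolts up to 59 mm; on top a black T-bar 50 long x 12 wide x 12 mm high, centre 80 mm above the foot. z is up, x points the way of the side port, the T-bar lies along x. 0.45 to 0.8 kg. It stands on the green mat.
- cell_port (a point): Outer end of the cell's side port, a level stub with an 18 mm brass nut, 50 mm from the cell's axis along its x and 27 mm above its foot.
- knob (a point): Centre of the blue gas knob, 28 mm across, 22 mm long, on a level rod 10 mm thick, 58 mm above the bench. x points along the rod into the valve; pulling out moves it along -x. Pushed in, 29 mm free between knob and gland nut. The valve block (60 mm wide, top 83 mm, brass cap to 97 mm) begins 50 mm behind the knob; the gauge (141 mm high) 109 mm behind. Fixed; place and heading vary.
- gas_rod (a joint): Travel of the gas rod, m: 0 pushed in (off; its start), 0.015 middle click (purge; yellow band shows), 0.030 fully out (full pressure; red band shows). A sprung detent draws it to the nearest of these: pulling out of a click takes about 10 N, less as it moves, and gives way after 7.5 mm, half-way to the next, whither it then snaps by itself.
- mat: Thin green prep mat, 220 x 220 x 3 mm, fixed; origin under its centre.
- beaker: Small glass beaker, 48 mm across, 50 mm high, standing at a corner of the mat; origin under its centre.
- cone: Steel measuring cone standing on its 50 mm disc, with a shaft up to 92 mm high, at a corner of the mat; origin under its centre.
- vial: Amber sample vial, 26 mm across, 48 mm high, at a corner of the mat; origin under its centre.
- jar: Amber sample jar, 44 mm across, 58 mm high, on the bench beside the gas knob; origin under its centre.
- solvent: White solvent bottle with a red cap, 56 mm across, 125 mm high, on the bench beside the valve block; origin under its centre.
- spanner: Steel spanner, 150 mm long, lying flat behind the valve; origin under its middle.
- driver: Screwdriver, 160 mm long, lying flat behind the station; origin under its middle.
Not all that is in view belongs to the job. Leave any pink look-alike of the part that bears knob alone. Leave any pink look-alike of the part that bears cell_mid alone.

How it is judged:
By the outcome, as a careful person would: the job done as asked, in the order asked, and still so for the second after the job is handed in, with the robot touching nothing.
It also fails if it takes over 72 s, if anything falls off the work surface, if the arm or the gripper's body presses on something with over 40 N, if the wrist force passes 120 N, or if a joint passes its speed limit or range.

## Robot

A 6-joint arm with a two-finger parallel gripper is mounted at the origin on the work surface. World frame = base frame: x ahead of the robot, y to its left, z up, the work surface at z = 0. Lengths are in m, angles in rad, forces in N, time in s.
With the tool pointing down it reaches from about 0.35 to 0.85 m from the base axis. Payload 8.1 kg.
Tool frame: the origin (TCP) lies at the centre of the arm's flange, where the gripper is bolted on; the fingertips stand 186 mm ahead of it and the grasp point (between the pads) lies 167 mm ahead of it; z points along the fingers, y is the line along which they close (so a half turn about z gives the same grasp; the last joint's range is limited). The gripper opens to 93 mm and grips with 3 to 60 N. Pads are 15 mm wide; open, the fingers measure 128 mm over their backs; the gripper's body (75 mm by 188 mm) begins 65 mm behind the grasp point.
Start: joints at [-1.379, 0.13, 1.488, -0, 1.523, -0.085], TCP at [0.164, -0.577, 0.405] pointing down, gripper open.
Joint ranges: [-2.96, 2.96], [-0.89, 2.26], [0.02, 2.5], [-1.34, 4.48], [0, 2.73], [-2.66, 2.66]. Speed limits (rad/s): [2.39, 2.39, 2.79, 3.14, 3.14, 3.14].

## Interface

Orientations are given as a rotation vector (axis times angle).
In Python, from plant import robot gives the robot as it stands.
- The arm moves only by the tool apply_moves, never from a script. Its argument "series" is a list of rows, each a list of 2 entries, a list of its own where there are three numbers: the shift along the tool's x, y, z in mm, then the turn, a rotation vector about the tool's x, y, z in rad. A call has 1 to 12 rows; each row shifts and turns the commanded pose from where the row before left it, along the tool's axes as they then stand; what a row does not reach is not made up. A row lasts 1/12 s, in which the tool goes at most 41.7 mm and 7.16 degrees, less where a joint would pass 70% of its speed; a pose out of reach is approached as far as the arm can. A call is refused whole if a number of a shift passes 41.7 or a number of a turn 0.125, either way. A call with a gripper value outside its range is refused whole. "claw" is the opening, from 0 (shut) to 1 (fully open), set as the call begins (left out, the last holds). The fingers move at their own pace and stop on an object; "newtons" is the grip in N (left out, the last holds). Time passes only in rows, so rows that do not move let the fingers close. It gives the time, the measured TCP pose, the force, the opening and the grip force at its end, in the units of the state.
- robot.read_state(): the state, without advancing time (a new reading comes with each control period).
- robot.read_camera(name): name is "side" or "top"; returns (picture, depth): 400x640x3 uint8, blue, green, red; 400x640 float32, m along the optical axis (not along the pixel's ray), 0 where there is no reading.
- robot.calibration(name): a dict with "fx", "fy", "cx", "cy" (pixels), "D" ([k1, k2, p1, p2, k3] as OpenCV has them; the pictures are not rectified), "extrinsics" (4x4, takes a point from world to camera coordinates). Camera axes: x right, y down, z forward; pixel columns grow to the right and rows downward; lengths in m; the calibration is good to about 2 mm. A picture is of the moment at which its call begins. calibration takes no time and is no camera call.
- robot.close_job(): hands the job in; it is judged then, once.
The state is a dict: "t": time; "q": joint angles; "dq": joint speeds; "joint_torque": joint torques, N m; "tool_pos": TCP position; "orientation": TCP orientation; "force": force on the tool from outside, world axes, zero at the start; "wrist_torque": the same for the moment, N m; "opening": finger opening in m; "gripper_force": force on a finger pad.
Only numpy, scipy, OpenCV 4.12 (cv2) and the standard library are available. Lean on these libraries where they do the work, as an engineer would, in place of code of your own. Each camera call takes 0.05 s, during which the arm holds its last target. There are 200 camera calls.

## Working session

There is one attempt and no reset: what is moved stays moved. The work goes in short steps, Python scripts to look and compute and a tool call to move; the robot and the scene stay as the last step left them, time stands still between calls to the robot, and variables do not carry over. Pictures are saved under pics/ and viewed, at most 10 in all, crops included, and the job is handed in when it is done.

Besides the shell and the picture viewer there is one more tool, called after "Emit:" by a JSON object that holds its "op" and its "data", one argument or row to a line. apply_moves: Moves the arm, as the interface text tells. Its arguments: {"type":"object","properties":{"series":{"type":"array"},"claw":{"type":"number"},"newtons":{"type":"number"}},"required":["series"]}

```bash
ls; mkdir -p pics
cat > h.py <<'E'
import numpy as np, cv2
from plant import robot
from scipy.spatial.transform import Rotation as R
def cal(n):
    c=robot.calibration(n); K=np.array([[c['fx'],0,c['cx']],[0,c['fy'],c['cy']],[0,0,1.]]); return K,np.array(c['D'],float),np.array(c['extrinsics'])
def ray(n,uv):
    K,D,E=cal(n); p=cv2.undistortPoints(np.array(uv,float).reshape(-1,1,2),K,D).reshape(-1,2)
    d=np.c_[p,np.ones(len(p))]@E[:3,:3]; return -E[:3,:3].T@E[:3,3],d
def plane(n,uv,z):
    o,d=ray(n,uv); return o+d*((z-o[2])/d[:,2])[:,None]
def proj(n,P):
    K,D,E=cal(n); return cv2.projectPoints(np.array(P,float).reshape(-1,1,3),cv2.Rodrigues(E[:3,:3])[0],E[:3,3],K,D)[0].reshape(-1,2)
def cloud(n,dep):
    h,w=dep.shape; uv=np.stack(np.meshgrid(np.arange(w),np.arange(h)),-1).reshape(-1,2)
    o,d=ray(n,uv); P=(o+d*dep.reshape(-1,1)).reshape(h,w,3); P[dep==0]=np.nan; return P
E
python3 - <<'E'
from h import *
for n in('top','side'):
    p,d=robot.read_camera(n); cv2.imwrite(f'pics/{n}0.png',p); np.save(n+'0.npy',d)
    K,D,E=cal(n); print(n,K[0,0],-E[:3,:3].T@E[:3,3],E[2,:3])
s=robot.read_state();print(s['t'],s['tool_pos'],s['orientation'],s['opening'])
E
```

```text
pics
top 463.88230707331553 [ 0.36720651 -0.00645294  1.17451552] [ 0.12131932  0.00458011 -0.99260296]
side 464.1858380305797 [0.07290852 0.91869778 0.75950521] [ 0.34340049 -0.77238151 -0.53432471]
0.1 [ 0.16395929 -0.5769418   0.4037919 ] [-3.10990149e+00 -4.33233377e-01  1.33583391e-04] 0.09286765653678529
```

View pics/top0.png

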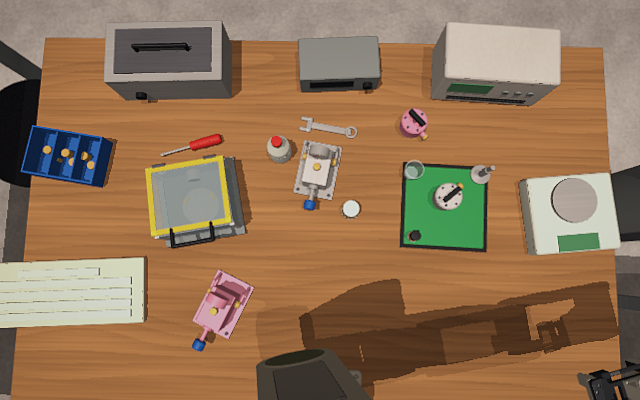

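View pics/side0.png

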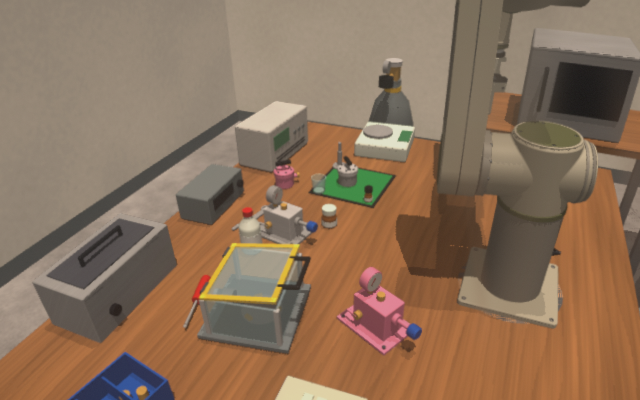

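Top view: station at about (197,200) with its guard slightly ajar and bar at (192,236). Blue knob on the grey valve at (309,204), cell at (449,196) on the mat. The pink look-alikes are at (414,123) and (220,310). Zooming in next.

Run:
```python
from h import *
t=cv2.imread('pics/top0.png')
a=cv2.resize(t[145:255,135:255],None,fx=3.3,fy=3.3,interpolation=cv2.INTER_CUBIC)
b=cv2.resize(t[150:250,395:500],None,fx=3.63,fy=3.63,interpolation=cv2.INTER_CUBIC)
c=cv2.resize(t[135:225,260:370],None,fx=2.4,fy=2.4,interpolation=cv2.INTER_CUBIC)
o=np.zeros((600,800,3),np.uint8)
o[:a.shape[0],:a.shape[1]]=a;o[:b.shape[0],400:400+b.shape[1]]=b;o[370:370+c.shape[0],:c.shape[1]]=c
s=cv2.imread('pics/side0.png')
d=cv2.resize(s[140:215,310:400],None,fx=3,fy=3,interpolation=cv2.INTER_CUBIC);o[370:370+d.shape[0],400:400+d.shape[1]]=d
cv2.imwrite('pics/z0.png',o)
T=np.load('top0.npy');P=cloud('top',T)
hsv=cv2.cvtColor(t,cv2.COLOR_BGR2HSV)
def comp(lo,hi,box,name):
    m=cv2.inRange(hsv,np.array(lo),np.array(hi)); k=np.zeros_like(m);x0,y0,x1,y1=box;k[y0:y1,x0:x1]=m[y0:y1,x0:x1]
    ys,xs=np.nonzero(k);q=P[ys,xs];print(name,len(xs),xs.mean(),ys.mean(),np.nanmedian(q,0).round(4),np.nanpercentile(q[:,2],[5,95]).round(3));return k
y=comp((22,120,120),(35,255,255),(140,145,250,250),'yellow')
ys,xs=np.nonzero(y)
rect=cv2.minAreaRect(np.c_[xs,ys].astype(np.float32));print(rect,cv2.boxPoints(rect))
comp((100,120,40),(125,255,255),(290,190,325,220),'knob')
k=comp((0,0,0),(180,90,50),(430,180,470,212),'tbar')
comp((15,100,100),(30,255,255),(430,175,475,215),'brass')
g=comp((50,120,40),(85,255,255),(390,150,500,260),'mat')
print(cv2.minAreaRect(np.argwhere(g)[:,::-1].astype(np.float32)))
```

```text
yellow 1433 187.195394277739 195.63503140265178 [0.5112 0.3037 0.1266] [0.115 0.138]
((186.6488800048828, 195.47418212890625), (68.36722564697266, 83.75117492675781), 80.16643524169922) [[139.55043 168.9446 ]
 [222.07112 154.641  ]
 [233.74733 222.00377]
 [151.22664 236.30736]]
knob 92 308.89130434782606 204.52173913043478 [0.5038 0.0255 0.068 ] [0.063 0.073]
tbar 79 451.50632911392404 193.60759493670886 [ 0.5353 -0.3136  0.0865] [0.06 0.09]
brass 23 460.1304347826087 185.30434782608697 [ 0.5637 -0.3481  0.0347] [0.029 0.04 ]
mat 4963 444.4043925045336 210.31855732419908 [ 0.4961 -0.3153  0.0016] [-0.002  0.005]
((444.5425720214844, 206.54803466796875), (81.42634582519531, 78.58308410644531), 3.4682295322418213)
```

View pics/z0.png

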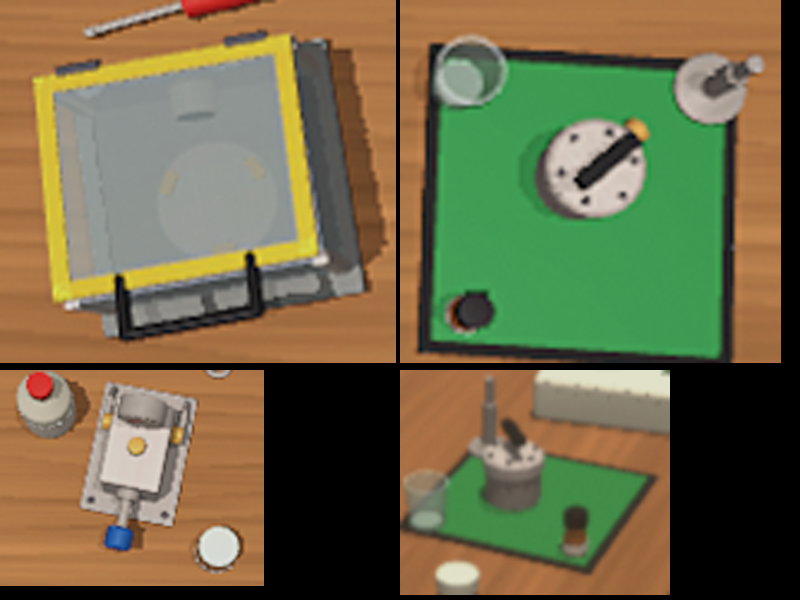

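The zoom shows the panel corners, the hinge tabs at the rear, the vent tube, and the cell's port (brass) toward upper right under the T-bar. The valve rod points up and slightly right. Computing poses now.

Run:
```python
from h import *
t=cv2.imread('pics/top0.png');hsv=cv2.cvtColor(t,cv2.COLOR_BGR2HSV);P=cloud('top',np.load('top0.npy'))
def msk(lo,hi,box,h=hsv):
    m=cv2.inRange(h,np.array(lo),np.array(hi));k=np.zeros_like(m);x0,y0,x1,y1=box;k[y0:y1,x0:x1]=m[y0:y1,x0:x1];return k
y=msk((22,120,120),(35,255,255),(140,145,250,250))
ys,xs=np.nonzero(y);Q=P[ys,xs];Q=Q[np.isfinite(Q[:,0])]
for _ in range(6):
    c=Q.mean(0);n=np.linalg.svd(Q-c,full_matrices=False)[2][2];n*=np.sign(n[2]);r=(Q-c)@n;Q=Q[abs(r)<max(.003,2*r.std())]
print('n',n,'tilt',np.arccos(n[2]),'res',r.std(),len(Q))
def onpl(uv,n,c):
    o,d=ray('top',uv);return o+d*(((c-o)@n)/(d@n))[:,None]
# in plane: rays of all yellow px
W=onpl(np.c_[xs,ys],n,c); e1=np.cross(n,[0,0,1]);e1/=np.linalg.norm(e1);e2=np.cross(n,e1)
uv=np.c_[(W-c)@e1,(W-c)@e2].astype(np.float32);r=cv2.minAreaRect(uv*1000);print(r);B=cv2.boxPoints(r)/1000
for b in B: print('corner',(c+b[0]*e1+b[1]*e2).round(4))
# knob, tbar
k=msk((100,120,40),(125,255,255),(290,190,325,220));ky=np.nonzero(k);
kk=plane('top',np.c_[ky[1],ky[0]],.062);rr=cv2.minAreaRect((kk[:,:2]*1000).astype(np.float32));print('knob',rr,kk.mean(0))
hs=P[150:175,305:330];
b=msk((12,110,110),(30,255,255),(311,160,323,173));by=np.nonzero(b);print('brasscap',len(by[0]),plane('top',np.c_[by[1],by[0]],.096).mean(0),np.nanmedian(P[by],0))
tb=msk((0,0,0),(180,120,60),(435,180,470,212));ty=np.nonzero(tb)
cc=cv2.connectedComponentsWithStats(tb);i=1+cc[2][1:,4].argmax();ty=np.nonzero(cc[1]==i)
tt=plane('top',np.c_[ty[1],ty[0]],.087)[:,:2]*1000;print('tbar',len(tt),cv2.minAreaRect(tt.astype(np.float32)),tt.mean(0))
cap=msk((0,0,130),(180,90,255),(428,175,475,215));cc=cv2.connectedComponentsWithStats(cap);i=1+cc[2][1:,4].argmax();cy=np.argwhere(cc[1]==i)[:,::-1]
pc=plane('top',cy,.060)[:,:2]*1000;print('cap',len(pc),cv2.minEnclosingCircle(pc.astype(np.float32)))
br=msk((12,100,100),(30,255,255),(452,176,470,195));b2=np.nonzero(br);print('nut',plane('top',np.c_[b2[1],b2[0]],.036).mean(0))
# bar
bar=msk((0,0,0),(180,255,45),(165,218,222,250));b3=np.nonzero(bar);q=P[b3];print('bar',len(q),np.nanmedian(q,0),np.nanpercentile(q[:,2],[5,50,95]),b3[1].min(),b3[1].max(),b3[0].max())
# same in side: bar
for nm,px in (('beaker',(413,170)),('cone',(482,176)),('vial',(415,236)),('jar',(351,209)),('solv',(279,149))):
    print(nm,P[px[1],px[0]].round(3))
```

```text
n [0.12232664 0.02255288 0.99223362] tilt 0.124711276032617 res 0.0014722719197645337 1245
((-0.6728897094726562, 3.5716552734375), (183.47021484375, 163.80152893066406), 0.8970263004302979)
corner [0.5753 0.4086 0.1163]
corner [0.4159 0.3766 0.1367]
corner [0.452  0.1967 0.1364]
corner [0.6113 0.2287 0.116 ]
knob ((504.26751708984375, 25.882917404174805), (24.672983169555664, 21.472043991088867), 79.76795196533203) [0.50415713 0.02590352 0.062     ]
brasscap 41 [0.59193128 0.0095745  0.096     ] [0.59224793 0.01013083 0.09559172]
tbar 85 ((533.1701049804688, -311.9029235839844), (10.50672721862793, 49.648643493652344), 40.39078903198242) [ 533.3439736  -312.20314058]
cap 473 ((532.8822631835938, -312.5037841796875), 33.5331916809082)
nut [ 0.56296731 -0.34818469  0.036     ]
bar 202 [0.41257826 0.2827582  0.14051739] [0.13541459 0.14051739 0.14457694] 170 215 247
beaker [ 0.606 -0.237  0.005]
cone [ 0.59  -0.407  0.024]
vial [ 0.434 -0.233  0.05 ]
jar [ 0.496 -0.076  0.056]
solv [0.631 0.099 0.098]
```

```bash
cat >> h.py <<'E'
def st():
    s=robot.read_state(); Rm=R.from_rotvec(s['orientation']).as_matrix(); p=np.array(s['tool_pos'])
    return s,p,Rm
def goto(g,h=None):
    "g: desired grasp point (world). prints tool-frame shift mm & heading"
    s,p,Rm=st(); gp=p+.167*Rm[:,2]; H=np.arctan2(Rm[1,0],Rm[0,0])
    print('t',round(s['t'],2),'grasp',gp.round(4),'h',round(H,4),'z',Rm[:,2].round(4),'q',np.round(s['q'],3))
    if g is not None: print(' shift',((np.array(g)-gp)@Rm*1000).round(1),'turn_z',None if h is None else round((H-h+np.pi)%(2*np.pi)-np.pi,4))
A=.196; ex=np.array([np.cos(A),np.sin(A),0]); ey=np.array([-np.sin(A),np.cos(A),0]); HG=np.array([.592,.3184,.1145])
def bar(a): return HG-ex*.195*np.cos(a)+np.array([0,0,.195*np.sin(a)])
NEST=HG*[1,1,0]-ex*.0935+[0,0,.016]
E
python3 - <<'E'
from h import *
t=cv2.imread('pics/top0.png');s=cv2.imread('pics/side0.png')
b=bar(.125);print('bar',b,'nest',NEST)
pts=[b-ey*.045,b,b+ey*.045]+[NEST*[1,1,0]+ex*i+ey*j+[0,0,.008] for i in(-.088,.112) for j in(-.1,.1)]+[NEST+ex*.062+[0,0,.027],NEST-[0,0,.016]+ex*.0+[0,0,.016]]+[NEST+ex*.034*np.cos(a)+ey*.034*np.sin(a)+[0,0,.008] for a in(np.pi,np.pi/3,-np.pi/3)]
o=[]
for n,im,(x0,y0,x1,y1) in(('top',t,(135,145,255,255)),('side',s,(195,230,325,350))):
    f=400//(x1-x0)+0.0;f=3.3 if n=='top' else 3.07
    z=cv2.resize(im[y0:y1,x0:x1],None,fx=f,fy=f,interpolation=cv2.INTER_CUBIC)
    for q in proj(n,pts): cv2.circle(z,tuple(int(v) for v in (q-[x0,y0]+.5)*f),3,(255,0,255),-1)
    c=np.zeros((400,400,3),np.uint8);c[:min(400,z.shape[0]),:min(400,z.shape[1])]=z[:400,:400];o.append(c)
cv2.imwrite('pics/chk.png',np.hstack(o)); goto(b+[0,0,.06],1.767)
E
```

```text
bar [0.40222591 0.28072054 0.13881157] nest [0.50029021 0.30019111 0.016     ]
t 0.1 grasp [ 0.1639 -0.5767  0.2368] h 0.2768 z [-3.0e-04  1.6e-03 -1.0e+00] q [-1.379  0.131  1.489  0.     1.523 -0.085]
 shift [ 463.6 -759.5   39.3] turn_z -1.4902
```

View pics/chk.png

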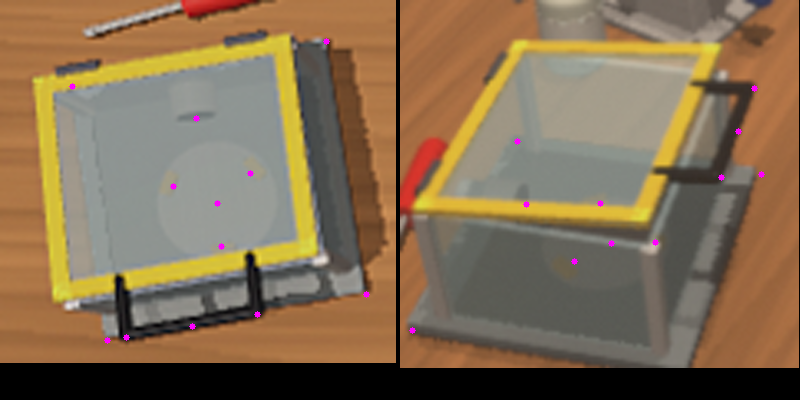

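Emit:
{"op": "apply_moves", "data": {
  "series": [
    [[0, 0, 0], [0, 0, -0.124]],
    [[0, 0, 0], [0, 0, -0.124]],
    [[0, 0, 0], [0, 0, -0.124]],
    [[0, 0, 0], [0, 0, -0.124]],
    [[0, 0, 0], [0, 0, -0.124]],
    [[0, 0, 0], [0, 0, -0.124]],
    [[0, 0, 0], [0, 0, -0.124]],
    [[0, 0, 0], [0, 0, -0.124]],
    [[0, 0, 0], [0, 0, -0.124]],
    [[0, 0, 0], [0, 0, -0.124]],
    [[0, 0, 0], [0, 0, -0.124]],
    [[0, 0, 0], [0, 0, -0.124]]
  ],
  "claw": 0.22,
  "newtons": 20
}}

```text
t: 1.1
tool_pos: [0.164, -0.577, 0.4041]
orientation: [-1.988, -2.432, -0.001]
force: [-0.2, 0.1, -0.4]
opening: 0.0216
gripper_force: 0.0
```

Projected bar, nest, lugs, tube mouth and plate corners all agree with both views to within a pixel or so. Moving to the bar.

Emit:
{"op": "apply_moves", "data": {
  "series": [
    [[18, 28, 0], [0, 0, 0]],
    [[18, 28, 0], [0, 0, 0]],
    [[18, 28, 0], [0, 0, 0]],
    [[18, 28, 0], [0, 0, 0]],
    [[18, 28, 0], [0, 0, 0]],
    [[18, 28, 0], [0, 0, 0]],
    [[18, 28, 0], [0, 0, 0]],
    [[18, 28, 0], [0, 0, 0]],
    [[18, 28, 0], [0, 0, 0]],
    [[18, 28, 0], [0, 0, 0]],
    [[18, 28, 0], [0, 0, 0]],
    [[18, 28, 0], [0, 0, 0]]
  ]
}}

```text
t: 2.1
tool_pos: [0.4529, -0.299, 0.4044]
orientation: [-1.996, -2.426, 0.0]
force: [0.3, -0.5, -0.1]
opening: 0.0202
gripper_force: 0.0
```

Emit:
{"op": "apply_moves", "data": {
  "series": [
    [[25, 3, 0], [0, 0, 0]],
    [[25, 3, 0], [0, 0, 0]],
    [[25, 3, 0], [0, 0, 0]],
    [[25, 3, 0], [0, 0, 0]],
    [[25, 3, 0], [0, 0, 0]],
    [[25, 3, 0], [0, 0, 0]],
    [[25, 3, 0], [0, 0, 0]],
    [[25, 3, 0], [0, 0, 0]],
    [[25, 3, 0], [0, 0, 0]],
    [[25, 3, 0], [0, 0, 0]],
    [[25, 3, 0], [0, 0, 0]],
    [[25, 3, 0], [0, 0, 0]]
  ]
}}

```text
t: 3.1
tool_pos: [0.4291, 0.0021, 0.4044]
orientation: [-1.996, -2.426, 0.0]
force: [-0.8, -0.1, 0.6]
opening: 0.0207
gripper_force: 0.0
```

```bash
python3 -c "
from h import *
goto(bar(.125)+[0,0,.055],1.767)"
```

```text
t 3.1 grasp [0.429  0.0021 0.2374] h 1.7647 z [-4.e-04  1.e-04 -1.e+00] q [-0.115 -0.35   1.934  0.     1.558 -0.309]
 shift [278.6  27.4  43.7] turn_z -0.0023
```

Emit:
{"op": "apply_moves", "data": {
  "series": [
    [[28, 2.7, 4.4], [0, 0, 0]],
    [[28, 2.7, 4.4], [0, 0, 0]],
    [[28, 2.7, 4.4], [0, 0, 0]],
    [[28, 2.7, 4.4], [0, 0, 0]],
    [[28, 2.7, 4.4], [0, 0, 0]],
    [[28, 2.7, 4.4], [0, 0, 0]],
    [[28, 2.7, 4.4], [0, 0, 0]],
    [[28, 2.7, 4.4], [0, 0, 0]],
    [[28, 2.7, 4.4], [0, 0, 0]],
    [[26.6, 3.1, 4], [0, 0, -0.002]],
    [[0, 0, 0], [0, 0, 0]]
  ]
}}

```text
t: 4.02
tool_pos: [0.4015, 0.2828, 0.3598]
orientation: [-1.988, -2.43, 0.001]
force: [-0.2, -0.6, 0.1]
opening: 0.0204
gripper_force: 0.0
```

Run:
```python
from h import *
goto(bar(.125)+[0,0,.003],1.767)
p,d=robot.read_camera('side');cv2.imwrite('pics/s1.png',cv2.resize(p[150:370,190:410],None,fx=2.7,fy=2.7))
```

```text
t 4.02 grasp [0.4012 0.2829 0.1928] h 1.7698 z [-2.1e-03  7.0e-04 -1.0e+00] q [ 0.508 -0.142  1.842  0.002  1.443  0.309]
 shift [-2.4  0.7 50.9] turn_z 0.0028
```

View pics/s1.png

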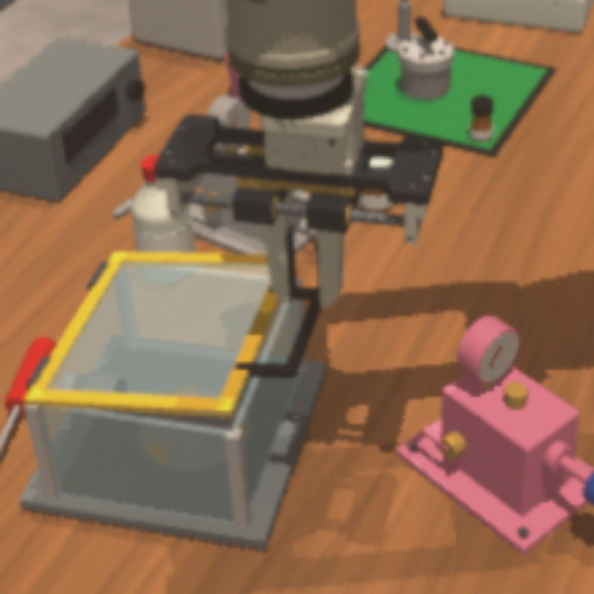

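The jaws sit above the bar, straddling it with one finger on the panel side. Descending and closing.

Emit:
{"op": "apply_moves", "data": {
  "series": [
    [[-2.4, 0.7, 11], [0, 0, 0]],
    [[0, 0, 14], [0, 0, 0]],
    [[0, 0, 14], [0, 0, 0]],
    [[0, 0, 12], [0, 0, 0]],
    [[0, 0, 0], [0, 0, 0]]
  ]
}}

```text
t: 4.48
tool_pos: [0.4031, 0.2757, 0.3067]
orientation: [-1.994, -2.425, 0.007]
force: [-0.4, -0.6, -0.8]
opening: 0.0205
gripper_force: 0.0
```

Emit:
{"op": "apply_moves", "data": {
  "series": [
    [[0, 0, 0], [0, 0, 0]],
    [[0, 0, 0], [0, 0, 0]],
    [[0, 0, 0], [0, 0, 0]],
    [[0, 0, 0], [0, 0, 0]]
  ],
  "claw": 0,
  "newtons": 20
}}

```text
t: 4.82
tool_pos: [0.4055, 0.277, 0.3117]
orientation: [1.992, 2.424, 0.007]
force: [9.0, -1.9, -5.4]
opening: 0.0094
gripper_force: 20.0
```

Run:
```python
from h import *
goto(bar(.125)+[0,0,.003],1.767)
prev=bar(.125)
# arc in (station x, z)->tool(y = station x, z=-z)
N=33
a=np.linspace(.125,1.74,N+1)
for i in range(N): d=(bar(a[i+1])-bar(a[i]))*1000; print(i,(d@ex).round(1),(-d[2]).round(1),end=' | ')
```

```text
t 4.82 grasp [0.4065 0.2772 0.1447] h 1.7661 z [ 5.6e-03  8.0e-04 -1.0e+00] q [ 0.496 -0.105  1.898 -0.002  1.343  0.301]
 shift [ 4.3 -3.5  2.9] turn_z -0.0009
0 1.4 -9.4 | 1 1.9 -9.4 | 2 2.3 -9.3 | 3 2.8 -9.1 | 4 3.2 -9.0 | 5 3.7 -8.8 | 6 4.1 -8.6 | 7 4.5 -8.4 | 8 4.9 -8.2 | 9 5.3 -7.9 | 10 5.7 -7.7 | 11 6.1 -7.4 | 12 6.4 -7.1 | 13 6.7 -6.7 | 14 7.1 -6.4 | 15 7.4 -6.1 | 16 7.7 -5.7 | 17 7.9 -5.3 | 18 8.2 -4.9 | 19 8.4 -4.5 | 20 8.6 -4.1 | 21 8.8 -3.7 | 22 9.0 -3.2 | 23 9.1 -2.8 | 24 9.3 -2.3 | 25 9.4 -1.9 | 26 9.4 -1.4 | 27 9.5 -1.0 | 28 9.5 -0.5 | 29 9.5 -0.0 | 30 9.5 0.4 | 31 9.5 0.9 | 32 9.4 1.4 |
```

Emit:
{"op": "apply_moves", "data": {
  "series": [
    [[0, 1.4, -9.4], [0, 0, 0]],
    [[0, 1.9, -9.4], [0, 0, 0]],
    [[0, 2.3, -9.3], [0, 0, 0]],
    [[0, 2.8, -9.1], [0, 0, 0]],
    [[0, 3.2, -9], [0, 0, 0]],
    [[0, 3.7, -8.8], [0, 0, 0]],
    [[0, 4.1, -8.6], [0, 0, 0]],
    [[0, 4.5, -8.4], [0, 0, 0]],
    [[0, 4.9, -8.2], [0, 0, 0]],
    [[0, 5.3, -7.9], [0, 0, 0]],
    [[0, 5.7, -7.7], [0, 0, 0]]
  ]
}}

```text
t: 5.73
tool_pos: [0.4453, 0.2848, 0.4058]
orientation: [1.992, 2.423, 0.008]
force: [22.1, 4.7, -22.4]
opening: 0.0091
gripper_force: 20.0
```

Run:
```python
from h import *
goto(bar(.125+11*1.615/33)+[0,0,.003],1.767)
```

```text
t 5.73 grasp [0.4464 0.2849 0.2388] h 1.7654 z [ 0.0065  0.001  -1.    ] q [ 0.473 -0.067  1.688 -0.002  1.514  0.278]
 shift [ 4.5 -4.3  1.2] turn_z -0.0016
```

Emit:
{"op": "apply_moves", "data": {
  "series": [
    [[0, 8.1, -5.5], [0, 0, 0]],
    [[0, 8.4, -5], [0, 0, 0]],
    [[0, 6.7, -6.7], [0, 0, 0]],
    [[0, 7.1, -6.4], [0, 0, 0]],
    [[0, 7.4, -6.1], [0, 0, 0]],
    [[0, 7.7, -5.7], [0, 0, 0]],
    [[0, 7.9, -5.3], [0, 0, 0]],
    [[0, 8.2, -4.9], [0, 0, 0]],
    [[0, 8.4, -4.5], [0, 0, 0]],
    [[0, 8.6, -4.1], [0, 0, 0]],
    [[0, 8.8, -3.7], [0, 0, 0]]
  ]
}}

```text
t: 6.65
tool_pos: [0.5285, 0.3016, 0.4664]
orientation: [1.993, 2.427, 0.001]
force: [-5.1, -3.7, 5.7]
opening: 0.0094
gripper_force: 20.0
```

Run:
```python
from h import *
goto(bar(.125+22*1.615/33)+[0,0,.003],1.767)
```

```text
t 6.65 grasp [0.5287 0.3016 0.2994] h 1.7665 z [ 9.e-04  0.e+00 -1.e+00] q [ 0.434  0.136  1.371 -0.     1.634  0.239]
 shift [ 4.2 -5.   0.1] turn_z -0.0005
```

Emit:
{"op": "apply_moves", "data": {
  "series": [
    [[0, 9, -3.2], [0, 0, 0]],
    [[0, 9.1, -2.8], [0, 0, 0]],
    [[0, 9.3, -2.3], [0, 0, 0]],
    [[0, 9.4, -1.9], [0, 0, 0]],
    [[0, 9.4, -1.4], [0, 0, 0]],
    [[0, 9.5, -1], [0, 0, 0]],
    [[0, 9.5, -0.5], [0, 0, 0]],
    [[0, 9.5, 0], [0, 0, 0]],
    [[0, 9.5, 0.4], [0, 0, 0]],
    [[0, 9, 0.9], [0, 0, 0]],
    [[0, 7, 1], [0, 0, 0]],
    [[0, 0, 0], [0, 0, 0]]
  ]
}}

```text
t: 7.65
tool_pos: [0.628, 0.3213, 0.4759]
orientation: [1.993, 2.426, 0.004]
force: [3.4, -1.9, 2.7]
opening: 0.0091
gripper_force: 20.0
```

Run:
```python
from h import *
goto(bar(1.74)+[0,0,.003],1.767); print(robot.read_state()['force'])
```

```text
t 7.65 grasp [0.6285 0.3214 0.309 ] h 1.766 z [ 2.9e-03  7.0e-04 -1.0e+00] q [ 0.4    0.408  1.034 -0.     1.697  0.205]
 shift [ 4.2 -3.6 -0.8] turn_z -0.001
[ 3.42329046 -1.87851746  2.66496186]
```

Emit:
{"op": "apply_moves", "data": {
  "series": [
    [[0, 0, 0], [0, 0, 0]],
    [[0, 0, 0], [0, 0, 0]],
    [[0, 0, -5], [0, 0, 0]],
    [[0, 0, -15], [0, 0, 0]],
    [[0, 0, -15], [0, 0, 0]],
    [[0, 0, -15], [0, 0, 0]],
    [[0, -20, -5], [0, 0, 0]],
    [[-20, -25, 0], [0, 0, 0]],
    [[-30, -20, 0], [0, 0, 0]],
    [[-35, -10, 0], [0, 0, 0]],
    [[-40, 0, 0], [0, 0, 0]],
    [[-40, 0, 0], [0, 0, 0]]
  ],
  "claw": 0.3
}}

```text
t: 8.65
tool_pos: [0.5842, 0.1443, 0.5307]
orientation: [1.99, 2.43, 0.002]
force: [0.4, 0.1, -0.5]
opening: 0.0276
gripper_force: 0.0
```

Emit:
{"op": "apply_moves", "data": {
  "series": [
    [[-40, 0, 0], [0, 0, 0]],
    [[-40, 0, 0], [0, 0, 0]],
    [[-40, 0, 0], [0, 0, 0]],
    [[-40, 0, 0], [0, 0, 0]],
    [[-40, 0, 0], [0, 0, 0]],
    [[-40, 0, 0], [0, 0, -0.1]],
    [[-30, 0, 0], [0, 0, -0.1]],
    [[0, 0, 20], [0, 0, -0.1]],
    [[0, 0, 20], [0, 0, -0.1]],
    [[0, 0, 20], [0, 0, -0.11]],
    [[0, 0, 0], [0, 0, 0]]
  ]
}}

```text
t: 9.57
tool_pos: [0.6401, -0.119, 0.4646]
orientation: [-1.307, -2.849, 0.002]
force: [-1.2, 0.5, -1.3]
opening: 0.0277
gripper_force: 0.0
```

Run:
```python
from h import *
goto([.533,-.312,.15],2.276)
p,d=robot.read_camera('top');cv2.imwrite('pics/t2.png',p);np.save('t2.npy',d)
cv2.imwrite('pics/t2z.png',np.hstack([cv2.resize(p[135:255,135:255],(600,600),interpolation=cv2.INTER_CUBIC)]))
```

```text
t 9.57 grasp [ 0.6389 -0.1187  0.2976] h 2.2816 z [-0.0071  0.0021 -1.    ] q [-0.263  0.257  1.237  0.     1.655 -0.973]
 shift [ -78.3 -205.8  147.9] turn_z 0.0056
```

View pics/t2z.png

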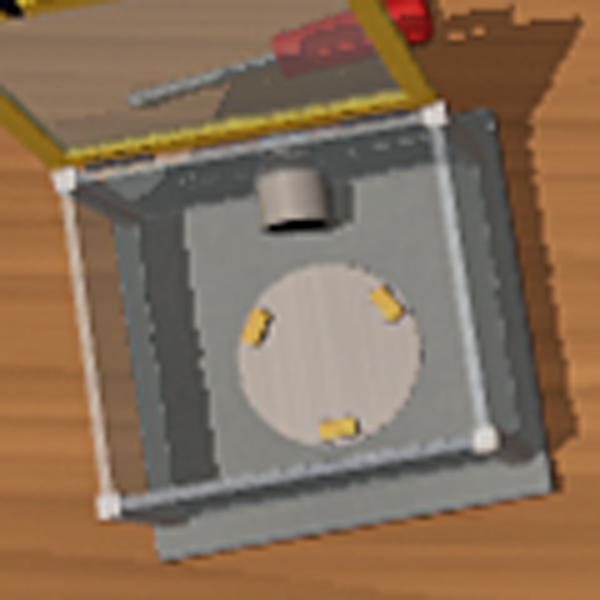

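The guard stands open. The nest disc is at about (329,356) in the crop, the lugs at (257,327), (386,303), (338,429), and the wall posts at (65,180), (435,115), (485,438), (109,507).

Run:
```python
from h import *
f=lambda l:[((u+.5)/5-.5+135,(v+.5)/5-.5+135) for u,v in l]
p=cv2.imread('pics/t2.png');hsv=cv2.cvtColor(p,cv2.COLOR_BGR2HSV)
m=cv2.inRange(hsv,(18,110,120),(30,255,255));k=np.zeros_like(m);k[185:228,180:222]=m[185:228,180:222]
c=cv2.connectedComponentsWithStats(k);lp=[c[3][i] for i in range(1,c[0]) if c[2][i,4]>6];print(lp)
L=plane('top',lp,.022)[:,:2];print('lugs',L.round(4))
# circumcentre
def cc(a):
    M=2*(a[1:]-a[0]);return np.linalg.solve(M,(a[1:]**2).sum(1)-(a[0]**2).sum())
if len(L)==3: o=cc(L);print('lug centre',o,np.linalg.norm(L-o,axis=1),np.arctan2(*(L-o).T[::-1]))
W=plane('top',f([(65,180),(435,115),(485,438),(109,507)]),.112)[:,:2];print('posts',W.round(4))
rear=(W[0]+W[1])/2;front=(W[2]+W[3])/2;print('heading',np.arctan2(*(rear-front)[::-1]),np.arctan2(*(W[0]-W[1])[::-1])-np.pi/2,np.arctan2(*(W[3]-W[2])[::-1])-np.pi/2)
print('nest by posts',(rear+front)/2-ex[:2]*.01,np.linalg.norm(rear-front),np.linalg.norm(W[0]-W[1]))
gs=plane('top',f([(329,356),(240,356),(420,356),(329,264),(329,448)]),.016);print('disc',gs.round(4))
# tube mouth, dark lower edge
print('tube mouth centre(x62,z43)',plane('top',f([(294,214)]),.043+.0145*.5))
print('base fr corners',plane('top',f([(163,558),(548,492)]),.008), [NEST[:2]-ex[:2]*.088+ey[:2]*.1, NEST[:2]-ex[:2]*.088-ey[:2]*.1])
```

```text
[array([211.85714286, 195.42857143]), array([185.56521739, 199.86956522]), array([201.86956522, 220.30434783])]
lugs [[0.5272 0.2713]
 [0.5147 0.3369]
 [0.4641 0.2933]]
lug centre [0.50197062 0.30048388] [0.03857169 0.03857169 0.03857169] [-0.85642545  1.23489387 -2.95344475]
posts [[0.5703 0.4028]
 [0.6045 0.2312]
 [0.4535 0.2012]
 [0.4183 0.3725]]
heading 0.1962783390162888 0.19695541401864158 0.20268844926014484
nest by posts [0.50184484 0.29996631] 0.15443970532738338 0.17495043343939898
disc [[0.5011 0.3004 0.016 ]
 [0.5002 0.3453 0.016 ]
 [0.5021 0.2545 0.016 ]
 [0.548  0.3028 0.016 ]
 [0.4547 0.298  0.016 ]]
tube mouth centre(x62,z43) [[0.56723782 0.31225059 0.05025   ]]
base fr corners [[0.39829926 0.38081621 0.008     ]
 [0.4353667  0.18859447 0.008     ]] [array([0.39450036, 0.38113867]), array([0.43344985, 0.18496799])]
```

Emit:
{"op": "apply_moves", "data": {
  "series": [
    [[-8, -20.6, 11], [0, 0, 0]],
    [[-8, -20.6, 11], [0, 0, 0]],
    [[-8, -20.6, 11], [0, 0, 0]],
    [[-8, -20.6, 11], [0, 0, 0]],
    [[-8, -20.6, 11], [0, 0, 0]],
    [[-8, -20.6, 11], [0, 0, 0]],
    [[-8, -20.6, 11], [0, 0, 0]],
    [[-8, -20.6, 11], [0, 0, 0]],
    [[-8, -20.6, 11], [0, 0, 0]],
    [[-6, -20.6, 11], [0, 0, 0.004]],
    [[0, 0, 0], [0, 0, 0]],
    [[0, 0, 0], [0, 0, 0]]
  ],
  "claw": 0.5
}}

```text
t: 10.62
tool_pos: [0.5345, -0.3126, 0.3609]
orientation: [1.329, 2.846, 0.0]
force: [0.4, 0.7, -0.1]
opening: 0.0465
gripper_force: 0.0
```

Run:
```python
from h import *
goto([.533,-.312,.086],2.276)
```

```text
t 10.62 grasp [ 0.5346 -0.3126  0.1939] h 2.268 z [ 7.e-04 -2.e-04 -1.e+00] q [-0.612  0.204  1.486  0.     1.45  -1.309]
 shift [  1.6  -0.9 107.9] turn_z -0.008
```

Emit:
{"op": "apply_moves", "data": {
  "series": [
    [[1.6, -0.9, 12], [0, 0, -0.008]],
    [[0, 0, 16], [0, 0, 0]],
    [[0, 0, 16], [0, 0, 0]],
    [[0, 0, 16], [0, 0, 0]],
    [[0, 0, 16], [0, 0, 0]],
    [[0, 0, 16], [0, 0, 0]],
    [[0, 0, 10], [0, 0, 0]],
    [[0, 0, 5], [0, 0, 0]],
    [[0, 0, 0], [0, 0, 0]],
    [[0, 0, 0], [0, 0, 0]]
  ]
}}

```text
t: 11.45
tool_pos: [0.5335, -0.3111, 0.2533]
orientation: [1.31, 2.855, -0.0]
force: [-0.7, -0.3, 0.5]
opening: 0.0465
gripper_force: 0.0
```

```bash
python3 -c "
from h import *
goto([.533,-.312,.086],2.276)"
```

```text
t 11.45 grasp [ 0.5336 -0.3111  0.0863] h 2.2811 z [ 7.e-04 -4.e-04 -1.e+00] q [-0.611  0.293  1.586  0.     1.261 -1.321]
 shift [-0.3 -1.   0.3] turn_z 0.0051
```

Emit:
{"op": "apply_moves", "data": {
  "series": [
    [[0, 0, 0], [0, 0, 0]],
    [[0, 0, 0], [0, 0, 0]],
    [[0, 0, 0], [0, 0, 0]],
    [[0, 0, 0], [0, 0, 0]],
    [[0, 0, 0], [0, 0, 0]],
    [[0, 0, 0], [0, 0, 0]]
  ],
  "claw": 0,
  "newtons": 50
}}

```text
t: 11.95
tool_pos: [0.533, -0.3115, 0.2529]
orientation: [1.311, 2.855, -0.0]
force: [-0.3, -1.4, -4.2]
opening: 0.0119
gripper_force: 50.1
```

```bash
python3 -c "
from h import *
goto([.533,-.312,.086],2.276)"
```

```text
t 11.95 grasp [ 0.533  -0.3115  0.0859] h 2.2807 z [ 1.e-04 -3.e-04 -1.e+00] q [-0.612  0.294  1.587 -0.     1.261 -1.322]
 shift [-0.4 -0.3 -0.1] turn_z 0.0047
```

Emit:
{"op": "apply_moves", "data": {
  "series": [
    [[0, 0, -6], [0, 0, 0]],
    [[0, 0, -12], [0, 0, 0]],
    [[0, 0, -20], [0, 0, 0]],
    [[0, 0, -20], [0, 0, 0]],
    [[0, 0, -20], [0, 0, 0]],
    [[0, 0, -20], [0, 0, 0]],
    [[0, 0, -20], [0, 0, 0]],
    [[0, 0, -20], [0, 0, 0]],
    [[0, 0, -20], [0, 0, 0]],
    [[0, 0, -20], [0, 0, 0]],
    [[0, 0, -14], [0, 0, 0]],
    [[0, 0, -6], [0, 0, 0]]
  ]
}}

```text
t: 12.95
tool_pos: [0.5331, -0.3114, 0.4541]
orientation: [1.309, 2.852, -0.001]
force: [-0.1, 0.1, -4.7]
opening: 0.0117
gripper_force: 50.0
```

Emit:
{"op": "apply_moves", "data": {
  "series": [
    [[0, 0, 0], [0, 0, -0.06]],
    [[0, 0, 0], [0, 0, -0.1]],
    [[0, 0, 0], [0, 0, -0.1]],
    [[0, 0, 0], [0, 0, -0.1]],
    [[0, 0, 0], [0, 0, -0.1]],
    [[0, 0, 0], [0, 0, -0.1]],
    [[0, 0, 0], [0, 0, -0.1]],
    [[0, 0, 0], [0, 0, -0.1]],
    [[0, 0, 0], [0, 0, -0.1]],
    [[0, 0, 0], [0, 0, -0.1]],
    [[0, 0, 0], [0, 0, -0.08]],
    [[0, 0, 0], [0, 0, -0.013]]
  ]
}}

```text
t: 13.95
tool_pos: [0.5328, -0.3112, 0.4496]
orientation: [0.307, -3.125, -0.002]
force: [0.0, -0.7, -4.9]
opening: 0.0114
gripper_force: 50.0
```

```bash
sed -i 's/^NEST=.*/NEST=np.array([.5015,.3003,.016])/; s/^A=.196/A=.194/; s/\[.592,.3184,.1145\]/[.5933,.3183,.1145]/' h.py; python3 -c "
from h import *
goto(NEST+[0,0,.27],A-np.pi)"
```

```text
t 13.95 grasp [ 0.5326 -0.311   0.2826] h -2.9455 z [-0.0015  0.001  -1.    ] q [-0.612  0.163  1.371  0.     1.609 -2.379]
 shift [-88.6 605.7  -2.7] turn_z 0.0021
```

Emit:
{"op": "apply_moves", "data": {
  "series": [
    [[-3.7, 12, 0], [0, 0, 0]],
    [[-3.7, 24, 0], [0, 0, 0]],
    [[-3.7, 30, 0], [0, 0, 0]],
    [[-3.7, 30, 0], [0, 0, 0]],
    [[-3.7, 30, 0], [0, 0, 0]],
    [[-3.7, 30, 0], [0, 0, 0]],
    [[-3.7, 30, 0], [0, 0, 0]],
    [[-3.7, 30, 0], [0, 0, 0]],
    [[-3.7, 30, 0], [0, 0, 0]],
    [[-3.7, 30, 0], [0, 0, 0]],
    [[-3.7, 30, 0], [0, 0, 0]],
    [[-3.7, 30, 0], [0, 0, 0]]
  ]
}}

```text
t: 14.95
tool_pos: [0.5116, 0.0289, 0.4504]
orientation: [0.297, -3.127, -0.001]
force: [-0.6, 0.1, -4.9]
opening: 0.012
gripper_force: 50.0
```

Emit:
{"op": "apply_moves", "data": {
  "series": [
    [[-4, 30, 0], [0, 0, 0]],
    [[-4, 30, 0], [0, 0, 0]],
    [[-4, 30, 0], [0, 0, 0]],
    [[-4, 30, 0], [0, 0, 0]],
    [[-4, 30, 0], [0, 0, 0]],
    [[-4, 30, 0], [0, 0, 0]],
    [[-4, 28, 0], [0, 0, 0]],
    [[-4, 24, 0], [0, 0, 0]],
    [[-4, 18, 0], [0, 0, 0]],
    [[-4, 12, 0], [0, 0, 0]],
    [[-4, 6, 0], [0, 0, 0]],
    [[0, 0, 0], [0, 0, 0]]
  ]
}}

```text
t: 15.95
tool_pos: [0.5044, 0.2994, 0.4502]
orientation: [0.302, -3.127, 0.0]
force: [0.4, -0.7, -6.0]
opening: 0.0112
gripper_force: 50.0
```

Run:
```python
from h import *
goto(NEST+[0,0,.135],A-np.pi)
```

```text
t 15.95 grasp [0.5044 0.2994 0.2832] h -2.9492 z [-5.e-04 -1.e-04 -1.e+00] q [ 0.448  0.08   1.46   0.     1.602 -1.315]
 shift [  2.6   1.5 132.2] turn_z -0.0016
```

Emit:
{"op": "apply_moves", "data": {
  "series": [
    [[2.6, 1.5, 6], [0, 0, 0]],
    [[0, 0, 16], [0, 0, 0]],
    [[0, 0, 16], [0, 0, 0]],
    [[0, 0, 16], [0, 0, 0]],
    [[0, 0, 16], [0, 0, 0]],
    [[0, 0, 16], [0, 0, 0]],
    [[0, 0, 16], [0, 0, 0]],
    [[0, 0, 16], [0, 0, 0]],
    [[0, 0, 10], [0, 0, 0]],
    [[0, 0, 4], [0, 0, 0]],
    [[0, 0, 0], [0, 0, 0]]
  ]
}}

```text
t: 16.87
tool_pos: [0.5013, 0.2985, 0.3173]
orientation: [0.299, -3.125, 0.002]
force: [0.2, -0.7, -4.9]
opening: 0.0118
gripper_force: 50.0
```

Run:
```python
from h import *
goto(NEST+[0,0,.083],A-np.pi)
p,d=robot.read_camera('side');cv2.imwrite('pics/s3.png',p)
z=cv2.resize(p[190:350,190:350],(600,600),interpolation=cv2.INTER_CUBIC)
s,pp,Rm=st();g=pp+.167*Rm[:,2];F=g-[0,0,.083]
C=[F+[0,0,v] for v in(0,.043,.086)]+[F+ex*.05+[0,0,.027],F-ex*.03,F+ex*.03]
for q in proj('side',C): cv2.circle(z,tuple(int(v) for v in (q-190+.5)*3.75-.5),3,(255,0,255),-1)
for q in proj('side',[NEST,NEST+ex*.062+[0,0,.027]]+[NEST+ex*.034*np.cos(a)+ey*.034*np.sin(a)+[0,0,.008] for a in(np.pi,np.pi/3,-np.pi/3)]): cv2.circle(z,tuple(int(v) for v in (q-190+.5)*3.75-.5),3,(0,255,255),-1)
cv2.imwrite('pics/s3z.png',z)
```

```text
t 16.87 grasp [0.5009 0.2983 0.1503] h -2.9506 z [-0.0021 -0.0012 -1.    ] q [ 0.449  0.144  1.635 -0.     1.365 -1.312]
 shift [-1.1  1.9 51.3] turn_z -0.003
```

View pics/s3z.png

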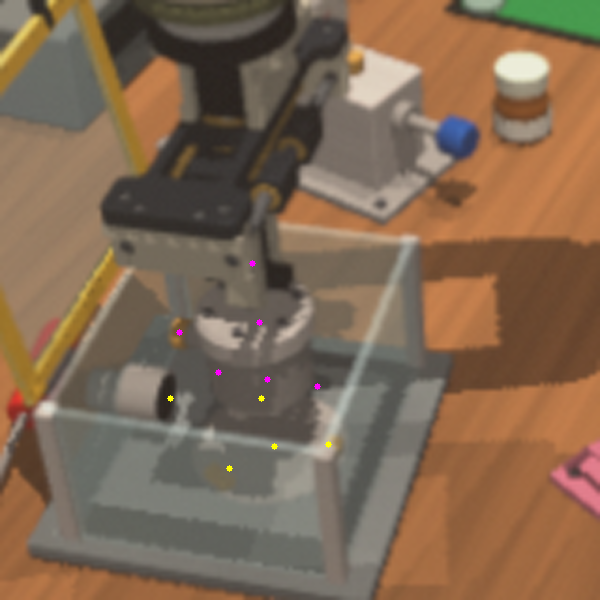

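The port nut (180,335) and body axis match the prediction, and the tube mouth at (167,396) matches its marker. Lowering.

Emit:
{"op": "apply_moves", "data": {
  "series": [
    [[-1, 1.7, 6], [0, 0, 0]],
    [[0, 0, 9], [0, 0, 0]],
    [[0, 0, 9], [0, 0, 0]],
    [[0, 0, 8], [0, 0, 0]],
    [[0, 0, 7], [0, 0, 0]],
    [[0, 0, 5], [0, 0, 0]],
    [[0, 0, 3], [0, 0, 0]],
    [[0, 0, 1.5], [0, 0, 0]],
    [[0, 0, 0], [0, 0, 0]],
    [[0, 0, 0], [0, 0, 0]]
  ]
}}

```text
t: 17.75
tool_pos: [0.5024, 0.3013, 0.2705]
orientation: [-0.301, 3.127, 0.0]
force: [-1.0, 0.4, -5.1]
opening: 0.0118
gripper_force: 50.0
```

Run:
```python
from h import *
goto(NEST+[0,0,.083],A-np.pi);print(robot.read_state()['force'])
```

```text
t 17.75 grasp [0.5024 0.3014 0.1035] h -2.9494 z [ 4.e-04  2.e-04 -1.e+00] q [ 0.453  0.194  1.669  0.     1.278 -1.31 ]
 shift [ 1.1 -0.9  4.5] turn_z -0.0018
[-0.99038638  0.39133015 -5.1033065 ]
```

Emit:
{"op": "apply_moves", "data": {
  "series": [
    [[1, -0.8, 1.5], [0, 0, 0]],
    [[0, 0, 1.5], [0, 0, 0]],
    [[0, 0, 1], [0, 0, 0]],
    [[0, 0, 0.5], [0, 0, 0]],
    [[0, 0, 0], [0, 0, 0]],
    [[0, 0, 0], [0, 0, 0]]
  ]
}}

```text
t: 18.25
tool_pos: [0.5015, 0.3003, 0.2658]
orientation: [-0.301, 3.127, 0.0]
force: [0.9, -1.4, -4.6]
opening: 0.0116
gripper_force: 50.0
```

Run:
```python
from h import *
goto(NEST+[0,0,.083],A-np.pi);print(robot.read_state()['force'])
```

```text
t 18.25 grasp [0.5015 0.3003 0.0988] h -2.9494 z [ 3.e-04  1.e-04 -1.e+00] q [ 0.452  0.196  1.676 -0.     1.269 -1.311]
 shift [ 0.   0.  -0.2] turn_z -0.0018
[ 0.94201742 -1.38703769 -4.61580756]
```

Not quite touching yet; feel for the floor in small steps.

Emit:
{"op": "apply_moves", "data": {
  "series": [
    [[0, 0, 0.7], [0, 0, 0]],
    [[0, 0, 0.7], [0, 0, 0]],
    [[0, 0, 0], [0, 0, 0]],
    [[0, 0, 0], [0, 0, 0]]
  ]
}}

```text
t: 18.58
tool_pos: [0.5017, 0.3004, 0.2658]
orientation: [-0.301, 3.126, 0.0]
force: [-4.2, -3.6, 7.3]
opening: 0.0114
gripper_force: 50.0
```

Emit:
{"op": "apply_moves", "data": {
  "series": [
    [[0, 0, 0], [0, 0, 0]],
    [[0, 0, 0], [0, 0, 0]],
    [[0, 0, 0], [0, 0, 0]],
    [[0, 0, 0], [0, 0, 0]],
    [[0, 0, -5], [0, 0, 0]],
    [[0, 0, -12], [0, 0, 0]],
    [[0, 0, -20], [0, 0, 0]],
    [[0, 0, -30], [0, 0, 0]],
    [[0, 0, -35], [0, 0, 0]],
    [[0, 0, -35], [0, 0, 0]],
    [[0, 0, -35], [0, 0, 0]],
    [[0, 0, -35], [0, 0, 0]]
  ],
  "claw": 0.4
}}

```text
t: 19.58
tool_pos: [0.5009, 0.3001, 0.4744]
orientation: [-0.301, 3.126, 0.001]
force: [0.7, 0.0, 0.7]
opening: 0.0372
gripper_force: 0.0
```

Emit:
{"op": "apply_moves", "data": {
  "series": [
    [[0, 0, -35], [0, 0, 0]],
    [[0, 0, -20], [0, 0, 0]],
    [[0, -35, 0], [0, 0, 0.12]],
    [[0, -35, 0], [0, 0, 0.12]],
    [[0, -35, 0], [0, 0, 0.12]],
    [[0, -35, 0], [0, 0, 0.12]],
    [[0, -35, 0], [0, 0, 0.12]],
    [[0, -35, 0], [0, 0, 0.12]],
    [[0, 0, 0], [0, 0, 0.12]],
    [[0, 0, 0], [0, 0, 0.12]],
    [[0, 0, 0], [0, 0, 0.12]],
    [[0, 0, 0], [0, 0, 0.12]]
  ]
}}

```text
t: 20.58
tool_pos: [0.4788, 0.0954, 0.5278]
orientation: [1.526, 2.745, 0.002]
force: [-0.6, 0.5, 1.0]
opening: 0.0373
gripper_force: 0.0
```

Run:
```python
from h import *
goto(bar(1.745)+[0,0,.07],1.766)
p,d=robot.read_camera('top');q,_=robot.read_camera('side');P=cloud('top',d)
a=cv2.resize(p[135:255,135:255],(400,400),interpolation=cv2.INTER_CUBIC);b=cv2.resize(q[150:350,190:390],(400,400),interpolation=cv2.INTER_CUBIC)
cv2.imwrite('pics/t4.png',np.hstack([a,b]));cv2.imwrite('pics/t4full.png',p)
hsv=cv2.cvtColor(p,cv2.COLOR_BGR2HSV)
F=NEST
for z,n in((.060,'cap'),):
    cap=cv2.inRange(hsv,(0,0,130),(180,70,255));k=np.zeros_like(cap);k[180:225,180:225]=cap[180:225,180:225]
tb=cv2.inRange(hsv,(0,0,0),(180,140,60));k=np.zeros_like(tb);k[185:220,183:220]=tb[185:220,183:220]
c=cv2.connectedComponentsWithStats(k);i=1+c[2][1:,4].argmax();y,x=np.nonzero(c[1]==i)
W=plane('top',np.c_[x,y],.100)[:,:2]*1000;print('tbar',len(x),W.mean(0),cv2.minAreaRect(W.astype(np.float32)),np.nanmedian(P[y,x],0))
```

```text
t 20.58 grasp [0.4791 0.0955 0.3608] h 2.127 z [ 1.8e-03  2.0e-04 -1.0e+00] q [ 0.092 -0.192  1.582  0.     1.749 -0.465]
 shift [117.  246.3 -15.5] turn_z 0.361
tbar 20 [496.45084104 292.36794417] ((495.6147766113281, 292.0855407714844), (28.798988342285156, 3.763120174407959), 10.10271167755127) [0.49016515 0.29205559 0.09765092]
```

View pics/t4.png

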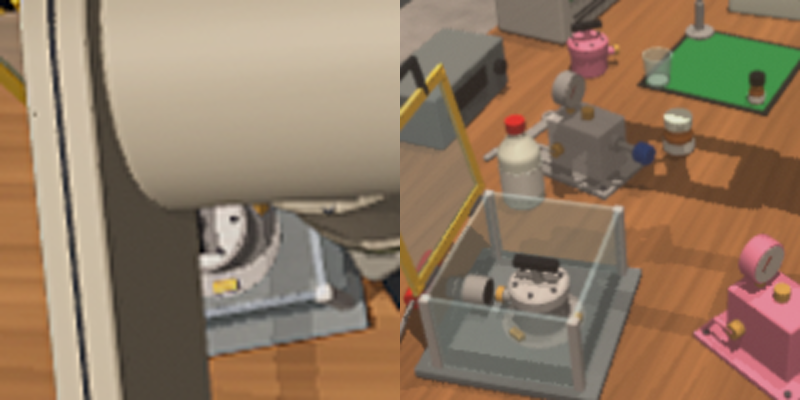

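The side view shows the cell upright in the nest, port nut just in front of the tube mouth (470,290); the nearby items are undisturbed. A quick numeric check, then back to the bar.

Emit:
{"op": "apply_moves", "data": {
  "series": [
    [[0, 0, 0], [0, 0, 0.12]],
    [[0, 0, 0], [0, 0, 0.12]],
    [[0, 0, 0], [0, 0, 0.12]],
    [[0, 0, 0], [0, 0, 0]]
  ],
  "claw": 0.27
}}

```text
t: 21.02
tool_pos: [0.4791, 0.096, 0.527]
orientation: [1.986, 2.433, 0.001]
force: [0.4, -0.1, 0.6]
opening: 0.0256
gripper_force: 0.0
```

Run:
```python
from h import *
goto([.6285,.3214,.37],1.766)
q,_=robot.read_camera('side');cv2.imwrite('pics/s5.png',q)
hsv=cv2.cvtColor(q,cv2.COLOR_BGR2HSV);k=np.zeros(q.shape[:2],np.uint8);k[272:292,240:280]=cv2.inRange(hsv,(0,0,0),(180,255,50))[272:292,240:280]
c=cv2.connectedComponentsWithStats(k);i=1+c[2][1:,4].argmax();y,x=np.nonzero(c[1]==i);print('tbar px',c[3][i],x.min(),x.max(),y.min(),y.max())
# top face plane .102 / mid .098
W=plane('side',np.c_[x,y],.098)[:,:2]*1000;print(W.mean(0),cv2.minAreaRect(W.astype(np.float32)))
b=[NEST+ex*sx*.025+ey*sy*.006+[0,0,z] for sx in(-1,1) for sy in(-1,1) for z in(.074,.086)]
pr=proj('side',b);print('model px',pr.mean(0),pr.min(0),pr.max(0))
```

```text
t 21.02 grasp [0.4792 0.096  0.36  ] h 1.7725 z [ 8.e-04  1.e-04 -1.e+00] q [ 0.093 -0.19   1.582 -0.     1.749 -0.109]
 shift [191.  191.4  -9.8] turn_z 0.0065
tbar px [257.48888889 282.73333333] 248 267 281 285
[502.17025816 306.66471655] ((501.95684814453125, 306.75762939453125), (43.59464645385742, 6.793943405151367), 11.032608032226562)
model px [259.40271644 281.64331708] [246.94759607 276.10764096] [271.6777998  287.23370309]
```

T-bar heading is 0.1925 rad against the station's 0.194, and the centre is on the nest. Good. Back to the bar.

Emit:
{"op": "apply_moves", "data": {
  "series": [
    [[24, 24, -1.5], [0, 0, 0.006]],
    [[24, 24, -1.5], [0, 0, 0]],
    [[24, 24, -1.5], [0, 0, 0]],
    [[24, 24, -1.5], [0, 0, 0]],
    [[24, 24, -1.5], [0, 0, 0]],
    [[24, 24, -1.5], [0, 0, 0]],
    [[24, 24, -1], [0, 0, 0]],
    [[22, 22, 0], [0, 0, 0]],
    [[0, 0, 0], [0, 0, 0]],
    [[0, 0, 0], [0, 0, 0]]
  ]
}}

```text
t: 21.9
tool_pos: [0.6289, 0.3211, 0.5335]
orientation: [-1.981, -2.436, 0.005]
force: [-0.1, -0.5, 0.3]
opening: 0.0253
gripper_force: 0.0
```

Run:
```python
from h import *
goto([.6285,.3214,.309],1.766)
d=np.load('t2.npy');P=cloud('top',d);p=cv2.imread('pics/t2.png')
# bar in top image after release
pr=proj('top',[[.6285,.3214,.306]])[0];print(pr)
x,y=pr.astype(int);k=cv2.inRange(p[y-15:y+15,x-40:x+40],(0,0,0),(50,50,50));ys,xs=np.nonzero(k);Q=P[ys+y-15,xs+x-40]
Q=Q[(Q[:,2]>.27)];print(len(Q),np.nanmedian(Q,0),np.nanmin(Q,0),np.nanmax(Q,0))
```

```text
t 21.9 grasp [0.6283 0.3208 0.3665] h 1.7757 z [-0.0035 -0.0015 -1.    ] q [ 0.399  0.426  0.906 -0.     1.813  0.195]
 shift [ 0.6  0.5 57.5] turn_z 0.0097
[154.278909   122.19396131]
261 [0.62516226 0.32348931 0.30875891] [0.60733996 0.27491948 0.27057495] [0.63669099 0.37202536 0.31353988]
```

Emit:
{"op": "apply_moves", "data": {
  "series": [
    [[0.6, 0.5, 14], [0, 0, 0.006]],
    [[0, 0, 16], [0, 0, 0]],
    [[0, 0, 16], [0, 0, 0]],
    [[0, 0, 11], [0, 0, 0]],
    [[0, 0, 0], [0, 0, 0]]
  ]
}}

```text
t: 22.32
tool_pos: [0.628, 0.3191, 0.4769]
orientation: [-1.996, -2.424, 0.005]
force: [-1.2, -0.7, -1.3]
opening: 0.0244
gripper_force: 0.0
```

Emit:
{"op": "apply_moves", "data": {
  "series": [
    [[0, 0, 0], [0, 0, 0]],
    [[0, 0, 0], [0, 0, 0]],
    [[0, 0, 0], [0, 0, 0]],
    [[0, 0, 0], [0, 0, 0]]
  ],
  "claw": 0,
  "newtons": 20
}}

```text
t: 22.65
tool_pos: [0.6286, 0.32, 0.4813]
orientation: [1.998, 2.422, 0.003]
force: [-0.5, -0.7, 2.8]
opening: 0.009
gripper_force: 20.0
```

Run:
```python
from h import *
goto([.6285,.3214,.309],1.766)
N=36
a=np.linspace(1.741,0,N+1)
for i in range(N): d=(bar(a[i+1])-bar(a[i]))*1000; print(i,(d@ex).round(1),(-d[2]).round(1),end=' | ')
```

```text
t 22.65 grasp [0.629  0.3201 0.3143] h 1.762 z [ 2.3e-03  8.0e-04 -1.0e+00] q [ 0.398  0.408  1.024 -0.     1.707  0.207]
 shift [ 1.3 -0.3  5.3] turn_z -0.004
0 -9.3 -1.4 | 1 -9.4 -0.9 | 2 -9.4 -0.5 | 3 -9.4 -0.0 | 4 -9.4 0.4 | 5 -9.4 0.9 | 6 -9.3 1.4 | 7 -9.3 1.8 | 8 -9.2 2.2 | 9 -9.0 2.7 | 10 -8.9 3.1 | 11 -8.7 3.5 | 12 -8.6 4.0 | 13 -8.4 4.4 | 14 -8.1 4.8 | 15 -7.9 5.2 | 16 -7.6 5.5 | 17 -7.4 5.9 | 18 -7.1 6.2 | 19 -6.8 6.6 | 20 -6.4 6.9 | 21 -6.1 7.2 | 22 -5.7 7.5 | 23 -5.4 7.8 | 24 -5.0 8.0 | 25 -4.6 8.2 | 26 -4.2 8.5 | 27 -3.8 8.6 | 28 -3.3 8.8 | 29 -2.9 9.0 | 30 -2.5 9.1 | 31 -2.0 9.2 | 32 -1.6 9.3 | 33 -1.1 9.4 | 34 -0.7 9.4 | 35 -0.2 9.4 |
```

Emit:
{"op": "apply_moves", "data": {
  "series": [
    [[0, -9.3, -1.4], [0, 0, 0]],
    [[0, -9.4, -0.9], [0, 0, 0]],
    [[0, -9.4, -0.5], [0, 0, 0]],
    [[0, -9.4, 0], [0, 0, 0]],
    [[0, -9.4, 0.4], [0, 0, 0]],
    [[0, -9.4, 0.9], [0, 0, 0]],
    [[0, -9.3, 1.4], [0, 0, 0]],
    [[0, -9.3, 1.8], [0, 0, 0]],
    [[0, -9.2, 2.2], [0, 0, 0]],
    [[0, -9, 2.7], [0, 0, 0]],
    [[0, -8.9, 3.1], [0, 0, 0]],
    [[0, -8.7, 3.5], [0, 0, 0]]
  ]
}}

```text
t: 23.65
tool_pos: [0.52, 0.299, 0.4677]
orientation: [1.998, 2.422, 0.005]
force: [1.4, -0.7, 1.2]
opening: 0.0091
gripper_force: 20.0
```

Run:
```python
from h import *
goto(bar(1.741*2/3)+[0,0,.008],1.766)
```

```text
t 23.65 grasp [0.5206 0.2992 0.3007] h 1.7619 z [ 0.0037  0.0011 -1.    ] q [ 4.370e-01  1.110e-01  1.396e+00 -1.000e-03  1.631e+00  2.450e-01]
 shift [ 4.7 -2.7 -0.7] turn_z -0.0041
```

Forces are tiny; carry on.

Emit:
{"op": "apply_moves", "data": {
  "series": [
    [[0, -8.6, 4], [0, 0, 0]],
    [[0, -8.4, 4.4], [0, 0, 0]],
    [[0, -8.1, 4.8], [0, 0, 0]],
    [[0, -7.9, 5.2], [0, 0, 0]],
    [[0, -7.6, 5.5], [0, 0, 0]],
    [[0, -7.4, 5.9], [0, 0, 0]],
    [[0, -7.1, 6.2], [0, 0, 0]],
    [[0, -6.8, 6.6], [0, 0, 0]],
    [[0, -6.4, 6.9], [0, 0, 0]],
    [[0, -6.1, 7.2], [0, 0, 0]],
    [[0, -5.7, 7.5], [0, 0, 0]],
    [[0, -5.4, 7.8], [0, 0, 0]]
  ]
}}

```text
t: 24.65
tool_pos: [0.4359, 0.283, 0.3947]
orientation: [1.999, 2.423, 0.004]
force: [0.8, 0.5, 2.5]
opening: 0.0092
gripper_force: 20.0
```

Emit:
{"op": "apply_moves", "data": {
  "series": [
    [[0, -5, 8], [0, 0, 0]],
    [[0, -4.6, 8.2], [0, 0, 0]],
    [[0, -4.2, 8.5], [0, 0, 0]],
    [[0, -3.8, 8.6], [0, 0, 0]],
    [[0, -3.3, 8.8], [0, 0, 0]],
    [[0, -2.9, 9], [0, 0, 0]],
    [[0, -2.5, 9.1], [0, 0, 0]],
    [[0, -2, 9.2], [0, 0, 0]],
    [[0, -1.6, 8], [0, 0, 0]],
    [[0, 0, 0], [0, 0, 0]]
  ]
}}

```text
t: 25.48
tool_pos: [0.4065, 0.2773, 0.3147]
orientation: [-1.999, -2.423, -0.0]
force: [6.4, 5.8, -4.4]
opening: 0.0095
gripper_force: 20.0
```

Run:
```python
from h import *
goto(bar(0)+[0,0,.008],1.766);print(robot.read_state()['force'])
```

```text
t 25.48 grasp [0.4065 0.2773 0.1477] h 1.7618 z [ 1.e-04  2.e-04 -1.e+00] q [ 0.494 -0.103  1.89   0.     1.354  0.303]
 shift [ 4.2 -3.8 25.2] turn_z -0.0042
[ 6.41449905  5.77551451 -4.38640984]
```

Emit:
{"op": "apply_moves", "data": {
  "series": [
    [[0, -0.5, 6], [0, 0, 0]],
    [[0, -0.3, 6], [0, 0, 0]],
    [[0, 0, 5], [0, 0, 0]],
    [[0, 0, 3], [0, 0, 0]],
    [[0, 0, 0], [0, 0, 0]]
  ]
}}

```text
t: 25.9
tool_pos: [0.4053, 0.2771, 0.2952]
orientation: [-1.999, -2.422, 0.003]
force: [-0.7, 4.3, -3.9]
opening: 0.0091
gripper_force: 20.0
```

Emit:
{"op": "apply_moves", "data": {
  "series": [
    [[0, 0, 2], [0, 0, 0]],
    [[0, 0, 2], [0, 0, 0]],
    [[0, 0, 0], [0, 0, 0]]
  ]
}}

```text
t: 26.15
tool_pos: [0.4053, 0.2771, 0.292]
orientation: [-1.999, -2.422, 0.003]
force: [-2.6, 4.5, -2.5]
opening: 0.0095
gripper_force: 20.0
```

Emit:
{"op": "apply_moves", "data": {
  "series": [
    [[0, 0, 2], [0, 0, 0]],
    [[0, 0, 1.5], [0, 0, 0]],
    [[0, 0, 0], [0, 0, 0]]
  ]
}}

```text
t: 26.4
tool_pos: [0.4052, 0.277, 0.2885]
orientation: [-1.999, -2.422, 0.003]
force: [-3.7, 4.4, -1.7]
opening: 0.009
gripper_force: 20.0
```

Emit:
{"op": "apply_moves", "data": {
  "series": [
    [[0, 0, 1.5], [0, 0, 0]],
    [[0, 0, 1.5], [0, 0, 0]],
    [[0, 0, 0], [0, 0, 0]]
  ]
}}

```text
t: 26.65
tool_pos: [0.4053, 0.2771, 0.2875]
orientation: [-1.998, -2.422, 0.003]
force: [-10.7, -1.1, 16.8]
opening: 0.0091
gripper_force: 20.0
```

Emit:
{"op": "apply_moves", "data": {
  "series": [
    [[0, 0, 0], [0, 0, 0]],
    [[0, 0, 0], [0, 0, 0]],
    [[0, 0, 0], [0, 0, 0]],
    [[0, 0, -6], [0, 0, 0]],
    [[0, 0, -14], [0, 0, 0]],
    [[0, 0, -25], [0, 0, 0]],
    [[0, 0, -30], [0, 0, 0]],
    [[0, 0, -30], [0, 0, 0]],
    [[-30, 0, 0], [0, 0, 0]],
    [[-40, 0, 0], [0, 0, 0]],
    [[-40, 0, 0], [0, 0, 0]],
    [[-40, 0, 0], [0, 0, 0]]
  ],
  "claw": 0.25
}}

```text
t: 27.65
tool_pos: [0.4342, 0.1284, 0.3918]
orientation: [1.997, 2.424, 0.001]
force: [1.1, -0.3, -0.6]
opening: 0.0235
gripper_force: 0.0
```

Emit:
{"op": "apply_moves", "data": {
  "series": [
    [[-40, 0, 0], [0, 0, -0.12]],
    [[0, 0, 0], [0, 0, -0.12]],
    [[0, 0, 0], [0, 0, -0.12]],
    [[0, 0, 0], [0, 0, -0.12]],
    [[0, 0, 0], [0, 0, -0.12]],
    [[0, 0, 0], [0, 0, -0.12]],
    [[0, 0, 0], [0, 0, -0.12]],
    [[0, 0, 0], [0, 0, -0.12]],
    [[0, 0, 0], [0, 0, -0.12]],
    [[0, 0, 0], [0, 0, -0.12]],
    [[0, 0, 0], [0, 0, 0]]
  ],
  "claw": 0.55
}}

```text
t: 28.57
tool_pos: [0.4411, 0.0952, 0.3914]
orientation: [0.296, 3.127, -0.001]
force: [-0.1, -0.6, 0.0]
opening: 0.0512
gripper_force: 0.0
```

Run:
```python
from h import *
goto([.504,.0259,.13],np.pi-.18)
p,d=robot.read_camera('top');q,_=robot.read_camera('side');P=cloud('top',d)
a=cv2.resize(p[135:255,135:255],(400,400),interpolation=cv2.INTER_CUBIC);b=cv2.resize(q[150:350,190:390],(400,400),interpolation=cv2.INTER_CUBIC)
cv2.imwrite('pics/t6.png',np.hstack([a,b]))
hsv=cv2.cvtColor(p,cv2.COLOR_BGR2HSV);k=cv2.inRange(hsv,(22,120,120),(35,255,255));k[:145]=0;k[250:]=0;k[:,:140]=0;k[:,250:]=0
y,x=np.nonzero(k);Q=P[y,x];Q=Q[np.isfinite(Q[:,0])&(Q[:,2]>.1)]
for _ in range(6):
    c=Q.mean(0);n=np.linalg.svd(Q-c,full_matrices=False)[2][2];n*=np.sign(n[2]);r=(Q-c)@n;Q=Q[abs(r)<max(.003,2*r.std())]
print(len(Q),'n',n,c,'tilt along ex',np.arctan2(n@ex,n[2]))
```

```text
t 28.57 grasp [0.4412 0.0951 0.2244] h 2.9526 z [ 1.e-04 -4.e-04 -1.e+00] q [ 0.099 -0.277  1.9   -0.     1.519 -1.283]
 shift [-74.7 -56.2  94.4] turn_z -0.009
780 n [-1.83775800e-04  1.83809334e-03  9.99998294e-01] [0.52650407 0.34187634 0.11643425] tilt along ex 0.00017402949796391435
```

View pics/t6.png

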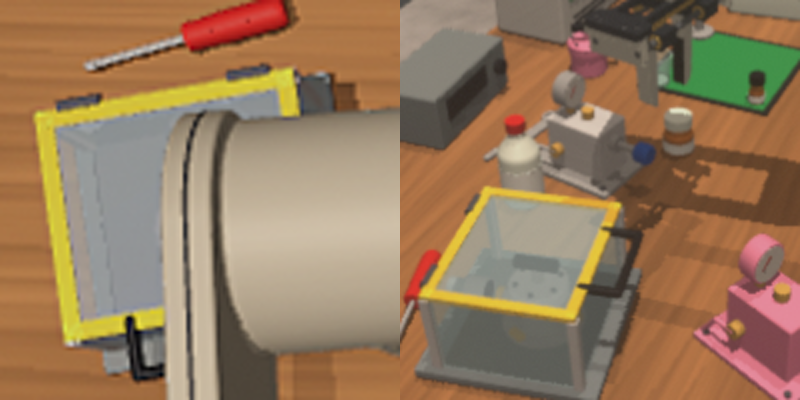

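The guard is fully closed (tilt 0.0002), with the cell visible standing inside. Going above the knob.

Emit:
{"op": "apply_moves", "data": {
  "series": [
    [[-15, -11, 8], [0, 0, -0.009]],
    [[-20, -15, 12], [0, 0, 0]],
    [[-20, -15, 15], [0, 0, 0]],
    [[-15, -11, 20], [0, 0, 0]],
    [[-4.7, -4.2, 20], [0, 0, 0]],
    [[0, 0, 14], [0, 0, 0]],
    [[0, 0, 5], [0, 0, 0]],
    [[0, 0, 0], [0, 0, 0]],
    [[0, 0, 0], [0, 0, 0]]
  ]
}}

```text
t: 29.42
tool_pos: [0.5041, 0.0264, 0.2976]
orientation: [0.293, 3.128, 0.0]
force: [-0.1, 0.1, -0.3]
opening: 0.0509
gripper_force: 0.0
```

Run:
```python
from h import *
q,_=robot.read_camera('side');hsv=cv2.cvtColor(q,cv2.COLOR_BGR2HSV);k=cv2.inRange(hsv,(100,120,40),(125,255,255));z=np.zeros_like(k);z[205:250,290:335]=k[205:250,290:335]
y,x=np.nonzero(z);o,d=ray('side',[[x.mean(),y.mean()]]);o2,d2=ray('top',[[308.89,204.52]])
M=np.c_[d[0],-d2[0]];s=np.linalg.lstsq(M,o2-o,rcond=None)[0];print(len(x),x.mean(),y.mean(),'tri',o+d[0]*s[0],o2+d2[0]*s[1],'side@58',plane('side',[[x.mean(),y.mean()]],.06))
goto([.504,.0259,.058],np.pi-.18)
```

```text
12 312.6666666666667 223.33333333333334 tri [0.5030216  0.0255833  0.06803323] [0.50340795 0.02572926 0.06808504] side@58 [[0.50801847 0.01520747 0.06      ]]
t 29.47 grasp [0.5046 0.0265 0.1313] h 2.9551 z [ 1.4e-03 -1.0e-04 -1.0e+00] q [-0.049 -0.05   1.872  0.     1.318 -1.433]
 shift [ 0.6 -0.7 73.3] turn_z -0.0065
```

Emit:
{"op": "apply_moves", "data": {
  "series": [
    [[0.6, -0.7, 8], [0, 0, -0.006]],
    [[0, 0, 12], [0, 0, 0]],
    [[0, 0, 13], [0, 0, 0]],
    [[0, 0, 13], [0, 0, 0]],
    [[0, 0, 12], [0, 0, 0]],
    [[0, 0, 10], [0, 0, 0]],
    [[0, 0, 5], [0, 0, 0]],
    [[0, 0, 0], [0, 0, 0]],
    [[0, 0, 0], [0, 0, 0]]
  ]
}}

```text
t: 30.22
tool_pos: [0.5034, 0.0257, 0.224]
orientation: [-0.282, -3.129, 0.0]
force: [0.2, -0.6, 1.4]
opening: 0.0513
gripper_force: 0.0
```

```bash
python3 -c "
from h import *
goto([.504,.0259,.058],np.pi-.18)"
```

```text
t 30.22 grasp [0.5033 0.0257 0.057 ] h 2.962 z [-4.e-04  0.e+00 -1.e+00] q [-0.051  0.042  1.928  0.     1.173 -1.442]
 shift [-0.7  0.3 -1. ] turn_z 0.0004
```

Emit:
{"op": "apply_moves", "data": {
  "series": [
    [[0, 0, 0], [0, 0, 0]],
    [[0, 0, 0], [0, 0, 0]],
    [[0, 0, 0], [0, 0, 0]],
    [[0, 0, 0], [0, 0, 0]],
    [[0, 0, 0], [0, 0, 0]],
    [[0, 0, 0], [0, 0, 0]]
  ],
  "claw": 0,
  "newtons": 45
}}

```text
t: 30.72
tool_pos: [0.5037, 0.0258, 0.2246]
orientation: [0.282, 3.128, 0.001]
force: [0.4, 1.4, 2.1]
opening: 0.0267
gripper_force: 45.0
```

```bash
python3 -c "
from h import *
goto([.504,.0259,.058],np.pi-.18)"
```

```text
t 30.72 grasp [0.5038 0.0258 0.0576] h 2.962 z [ 1.1e-03  3.0e-04 -1.0e+00] q [-0.051  0.041  1.927  0.     1.173 -1.442]
 shift [-0.2  0.1 -0.4] turn_z 0.0004
```

Gripped. Pulling along tool +x: 9 mm first, then check.

Emit:
{"op": "apply_moves", "data": {
  "series": [
    [[1.5, 0, 0], [0, 0, 0]],
    [[1.5, 0, 0], [0, 0, 0]],
    [[1.5, 0, 0], [0, 0, 0]],
    [[1.5, 0, 0], [0, 0, 0]],
    [[1.5, 0, 0], [0, 0, 0]],
    [[1.5, 0, 0], [0, 0, 0]],
    [[0, 0, 0], [0, 0, 0]],
    [[0, 0, 0], [0, 0, 0]]
  ]
}}

```text
t: 31.38
tool_pos: [0.4943, 0.0275, 0.2246]
orientation: [-0.281, -3.128, -0.001]
force: [-2.6, 3.1, 6.1]
opening: 0.0267
gripper_force: 45.0
```

```bash
python3 -c "
from h import *
goto([.5038,.0258,.0576],np.pi-.18)"
```

```text
t 31.38 grasp [0.4942 0.0276 0.0576] h 2.9622 z [-6.e-04  4.e-04 -1.e+00] q [-0.048  0.017  1.952  0.     1.173 -1.44 ]
 shift [-9.8 -0.  -0. ] turn_z 0.0006
```

Emit:
{"op": "apply_moves", "data": {
  "series": [
    [[1.3, 0, 0], [0, 0, 0]],
    [[1.3, 0, 0], [0, 0, 0]],
    [[1.3, 0, 0], [0, 0, 0]],
    [[1.1, 0, 0], [0, 0, 0]],
    [[0, 0, 0], [0, 0, 0]],
    [[0, 0, 0], [0, 0, 0]]
  ]
}}

```text
t: 31.88
tool_pos: [0.4893, 0.0284, 0.2246]
orientation: [-0.281, -3.128, -0.001]
force: [-3.0, 2.2, 6.9]
opening: 0.0267
gripper_force: 45.0
```

Run:
```python
from h import *
goto([.5038,.0258,.0576],np.pi-.18);print(robot.read_state()['force'])
```

```text
t 31.88 grasp [0.4892 0.0285 0.0576] h 2.9622 z [-7.e-04  4.e-04 -1.e+00] q [-0.047  0.004  1.965  0.     1.173 -1.438]
 shift [-14.8  -0.1  -0. ] turn_z 0.0006
[-3.00570497  2.17607799  6.90231073]
```

Out by 14.8 mm. Releasing, rising straight up and clearing the view.

Emit:
{"op": "apply_moves", "data": {
  "series": [
    [[0, 0, 0], [0, 0, 0]],
    [[0, 0, 0], [0, 0, 0]],
    [[0, 0, 0], [0, 0, 0]],
    [[0, 0, 0], [0, 0, 0]],
    [[0, 0, -6], [0, 0, 0]],
    [[0, 0, -15], [0, 0, 0]],
    [[0, 0, -25], [0, 0, 0]],
    [[0, 0, -30], [0, 0, 0]],
    [[0, 0, -35], [0, 0, 0]],
    [[0, 0, -35], [0, 0, 0]],
    [[0, 0, -35], [0, 0, 0]],
    [[0, 0, 0], [0, 0, 0]]
  ],
  "claw": 0.5
}}

```text
t: 32.88
tool_pos: [0.491, 0.0281, 0.414]
orientation: [0.281, 3.117, 0.001]
force: [1.4, 0.0, 1.2]
opening: 0.0464
gripper_force: 0.0
```

Emit:
{"op": "apply_moves", "data": {
  "series": [
    [[0, 35, 0], [0, 0, 0]],
    [[0, 40, 0], [0, 0, 0]],
    [[0, 40, 0], [0, 0, 0]],
    [[0, 40, 0], [0, 0, 0]],
    [[0, 40, 0], [0, 0, 0]],
    [[0, 40, 0], [0, 0, 0]],
    [[0, 40, 0], [0, 0, 0]],
    [[0, 30, 0], [0, 0, 0]],
    [[0, 0, 0], [0, 0, 0]]
  ]
}}

```text
t: 33.63
tool_pos: [0.5435, 0.3332, 0.4042]
orientation: [-0.275, -3.128, -0.002]
force: [0.9, 0.3, -0.0]
opening: 0.046
gripper_force: 0.0
```

Run:
```python
from h import *
p,d=robot.read_camera('top');q,_=robot.read_camera('side')
hsv=cv2.cvtColor(p,cv2.COLOR_BGR2HSV);k=cv2.inRange(hsv,(100,120,40),(125,255,255));z=np.zeros_like(k);z[190:230,290:325]=k[190:230,290:325]
y,x=np.nonzero(z);W=plane('top',np.c_[x,y],.062)
if len(x): print(len(x),W.mean(0),'travel',(np.array([.50416,.0259])-W.mean(0)[:2])@[np.cos(.18),-np.sin(.18)])
a=cv2.resize(p[130:255,130:380],(800,400),interpolation=cv2.INTER_CUBIC);b=cv2.resize(q[150:250,200:400],(400,200));c=cv2.resize(p[100:260,390:510],(150,200))
o=np.zeros((600,800,3),np.uint8);o[:400]=a;o[400:,:400]=b;o[400:,420:570]=c
cv2.imwrite('pics/f.png',o);print(robot.read_state()['t'])
```

```text
90 [0.48959737 0.02836212 0.062     ] travel 0.014768143598417431
33.7333
```

View pics/f.png

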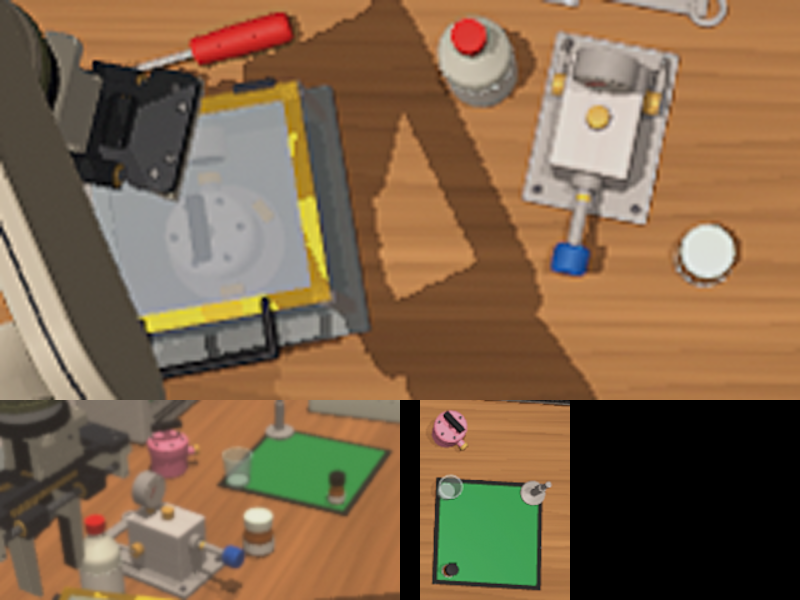

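The knob at (570,258) is out 14.8 mm with the yellow band showing and no red. The guard is closed over the cell, everything else is undisturbed, and the gripper is clear at 0.24 m height.

```bash
python3 -c "
from plant import robot
print(robot.close_job())"
```

```text
the job is handed in; nothing more can be done
None
```

The job is handed in: the cell stands upright in its nest with its port facing the vent tube, the guard is fully closed over it, and the gas knob was then pulled out to purge (14.8 mm measured, yellow band showing) and released; nothing else looked moved in the final pictures.

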